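# Move the hanging parts basket to the round-footed stand

## Robot

A 6-joint arm with a two-finger parallel gripper is mounted at the origin on a cart in front of the work surface, level with it; the furniture and walls round the work are solid. World frame = base frame: x ahead of the robot, y to its left, z up, the work surface at z = 0. Lengths are in m, angles in rad, forces in N, time in s.
With the tool pointing down it reaches from about 0.275 to 0.85 m from the base axis. Payload 19 kg.
Tool frame: the origin (TCP) lies on the centre line of the jaws, within the pads' length; the fingertips stand 11 mm ahead of it and the grasp point (between the pads) lies 8 mm behind it; z points along the fingers, y is the line along which they close (so a half turn about z gives the same grasp; the last joint's range is limited). The gripper opens to 85 mm and grips with 20 to 120 N. Pads are 22 mm wide; open, the fingers measure 114 mm over their backs; the gripper's body (76 mm by 85 mm) begins 54 mm behind the grasp point. The pads swing forward as they close: fully open they stand 13 mm farther back than shut.
Start: joints at [-1.447, 0.15, 1.437, -0, 1.554, -0.134], TCP at [0.147, -0.556, 0.242] pointing down, gripper open.
Joint ranges: [-2.8, 2.8], [-0.68, 2.1], [0.12, 2.68], [-1.39, 4.53], [0.16, 2.79], [-2.81, 2.81]. Speed limits (rad/s): [1.89, 1.89, 2.22, 3.01, 3.01, 3.01].

## Interface

Orientations are given as a unit quaternion [x, y, z, w].
In Python, from rig import bot gives the robot as it stands.
- The arm moves only by the tool inch_along, called as name(argument=value, ...) on one line, values as JSON. Schema: {"type":"object","properties":{"ticks":{"type":"array","items":{"type":"object","properties":{"sx":{"type":"number"},"sy":{"type":"number"},"sz":{"type":"number"},"wx":{"type":"number"},"wy":{"type":"number"},"wz":{"type":"number"},"finger_gap":{"type":"number"}},"additionalProperties":false,"required":["finger_gap"]},"minItems":1,"maxItems":10},"clamp_n":{"type":"number"},"only":{"type":"string"},"quiet":{"type":"boolean"},"lines":{"type":"string"}},"required":["ticks"],"additionalProperties":false}. ticks is a list of rows, 1 to 10 of them, each an object with the fields sx, sy, sz (the shift in normalised numbers (1 is 60 cm)), wx, wy, wz (a rotation vector in fractions of the full range, 1 being pi rad), finger_gap (the finger opening in m); a field left out counts as zero (the opening has to be given); each row shifts and turns the commanded pose from where the row before left it, along the tool's axes as they then stand; what a row does not reach is not made up. A row lasts 1/12 s, in which the tool goes at most 0.0417 m and 0.125 rad, less where a joint would pass 70% of its speed; a pose out of reach is approached as far as the arm can. The fingers move at their own pace and stop on an object; clamp_n is the grip in N (left out, the last holds). Time passes only in rows, so rows that do not move let the fingers close. The tool returns the time, the measured TCP pose, the force, the opening and the grip force at its end. only (a regular expression) keeps the lines of the reply that match it, lines (a string "A,B") keeps lines A to B, and quiet returns only ok. A shift or turn number past 1, either way, is cut back to 1. Input that does not fit is refused with a message, and nothing moves.
- bot.get_state(): the state, without advancing time (a new reading comes with each control period).
- bot.read_camera(name): name is "scene" or "top" or "wrist"; returns (picture, depth): 480x640x3 uint8, red, green, blue; 480x640 float32, m along the optical axis (not along the pixel's ray), 0 where there is no reading.
- bot.camera_info(name): a dict with "fx", "fy", "cx", "cy" (pixels), "cam_to_world" (4x4, takes a point from camera to world coordinates); the wrist camera has in their place "hand_eye" (4x4, takes a point from camera to tool coordinates, whose origin is the TCP and whose axes are the flange's). Camera axes: x right, y down, z forward; pixel columns grow to the right and rows downward; lengths in m; the calibration is good to about 2 mm. The wrist camera is an equidistant fisheye: a pixel r from the principal point sees the ray r / f radians off the axis. A picture is of the moment at which its call begins: read the wrist's pose just before it. camera_info takes no time and is no camera call.
- bot.job_done(): hands the job in; it is judged then, once.
The state is a dict: "time": time; "joint_positions": joint angles; "qvel": joint speeds; "joint_efforts": joint torques, N m; "position": TCP position; "tcp_rot": TCP orientation; "wrist_force": force on the tool from outside, world axes, zero at the start; "ft_torque": the same for the moment, N m; "finger_gap": finger opening in m; "grasp_force": force on a finger pad.
Only numpy, scipy, OpenCV 4.12 (cv2) and the standard library are available. Lean on these libraries where they do the work, as an engineer would, in place of code of your own. Each camera call takes 0.05 s, during which the arm holds its last target. There are 200 camera calls.

## Task

The small wire basket hangs by its long bar between the two prongs of one of the square-footed stands, with a wooden blank in it. Lift it off by its wooden grip and hang it between the two prongs of the round-footed stand, an end of the bar on each prong behind its upturned tip, lowering it all the way onto the prongs before you let go. Carry it level so that the blank stays in, and do not set it down or hang it on the other stand on the way.

Things in the scene. Friction and masses are not known exactly. Their poses are not given: they have to be found in the camera images.
- basket: open wire basket, 100 (x) x 104 (y) x 40 mm, 0.25 kg; origin at the centre of its underside, 55 mm above the bench while it hangs. Fixed above it is the hanging bar: 8 mm thick, 182 mm long along its y (ends stick out 39 mm past both sides), centre line 95 mm above the origin. It lifts straight up out of the prongs; 110 mm up, its underside clears the stands. Same both ways round.
- basket_grip (a point): point to hold, in the upright wooden grip on the middle of the bar: 137 mm above the basket's origin, axes as the basket's. The grip is 26 x 26 mm across (faces along x and y), its top 22 mm above this point, its foot 38 mm below. The prong tips come up to 30 mm below this point, 72 mm to each side.
- blank_1: pale wooden blank, 40 x 70 x 28 mm, lying loose in the basket; origin at the centre of its underside
- round_stand_seat (a point): where the middle of the bar comes to lie on the target, the fixed steel stand with a ROUND foot (110 mm disc): 150 mm above the bench. x points back to the post, 90 mm behind; the bar lies along y. Two 8 mm prongs along x at y = -72 and +72 mm, open between: flat for 17 mm each way, tips turned up in front (28 mm), a step up behind (27 mm). No stand is higher than 162 mm above the bench.
- spare_stand: the empty stand that is not the target: same post and prongs, but a SQUARE foot (94 mm plate); origin on the bench below the middle of its prongs' seat, x towards its post. The stand on which the basket hangs at the start is just like it. The three stands change places.

How it is judged:
By the outcome, as a careful person would: the job done as asked, in the order asked, and still so for the second after the job is handed in, with the robot touching nothing.
It also fails if it takes over 48 s, if anything falls off the work surface, if the arm or the gripper's body presses on something with over 40 N, if the wrist force passes 120 N, or if a joint passes its speed limit or range.

## Working session

There is one attempt and no reset: what is moved stays moved. The work goes in short steps, Python scripts to look and compute and a tool call to move; the robot and the scene stay as the last step left them, time stands still between calls to the robot, and variables do not carry over. Pictures are saved under pics/ and viewed, at most 10 in all, crops included, and the job is handed in when it is done.

```bash
ls; mkdir -p pics; cat > h.py <<'E'
import numpy as np, cv2, json
from rig import bot
def cam(n):
    im,d=bot.read_camera(n); return im,d,bot.camera_info(n)
def pts(d,c):
    v,u=np.mgrid[0:480,0:640]
    p=np.stack([(u-c["cx"])/c["fx"]*d,(v-c["cy"])/c["fy"]*d,d],-1)
    T=np.array(c["cam_to_world"]); return p@T[:3,:3].T+T[:3,3]
E
python3 - <<'E'
from h import *
for n in("scene","top"):
    im,d,c=cam(n); cv2.imwrite(f"pics/{n}0.png",im[:,:,::-1]); np.savez(f"{n}0.npz",im=im,d=d,P=pts(d,c))
    print(n,np.round(c["cam_to_world"],3).tolist(),c["fx"],(d>0).mean())
s=bot.get_state(); print({k:np.round(v,3).tolist() for k,v in s.items()})
E
```

```text
pics
rig.py
scene [[-0.822, -0.399, 0.407, -0.036], [-0.57, 0.58, -0.582, 0.747], [-0.004, -0.71, -0.704, 0.974], [0.0, 0.0, 0.0, 1.0]] 590.4728966713814 0.9958984375
top [[0.003, -0.998, 0.063, 0.381], [-1.0, -0.002, 0.013, 0.036], [-0.013, -0.063, -0.998, 1.079], [0.0, 0.0, 0.0, 1.0]] 458.2286579591465 0.9961067708333333
{'time': 0.1, 'joint_positions': [-1.447, 0.151, 1.438, 0.0, 1.554, -0.134], 'qvel': [-0.001, -0.001, -0.001, -0.001, -0.001, -0.0], 'joint_efforts': [0.004, -71.438, -57.179, -0.0, 0.007, 0.0], 'position': [0.147, -0.556, 0.242], 'tcp_rot': [0.992, 0.129, 0.0, -0.001], 'wrist_force': [-0.058, -0.971, 0.522], 'ft_torque': [-0.007, -0.012, 0.007], 'grasp_force': 0.0, 'finger_gap': 0.085}
```

View pics/scene0.png

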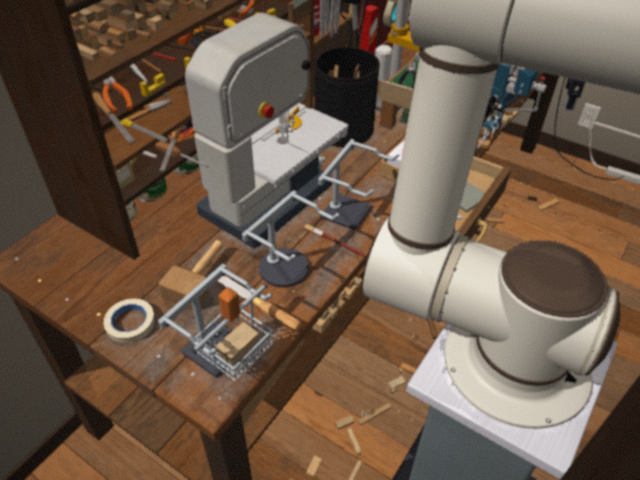

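View pics/top0.png

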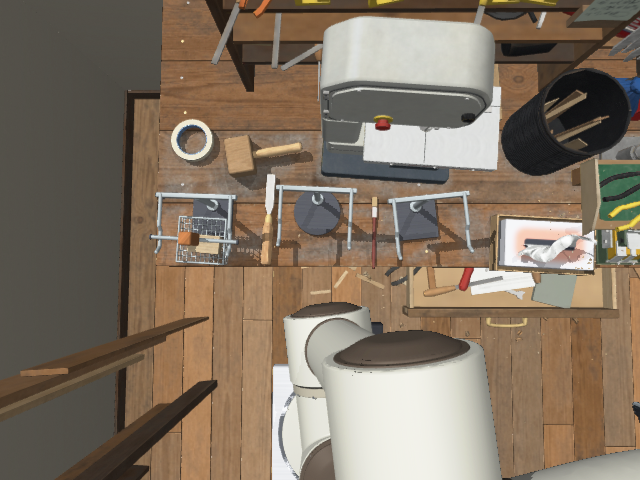

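The basket hangs on the left stand: its orange grip is at about (188,238) in the top view and the bar runs from (152,238) to (236,241). The round stand is in the middle, with its foot at (318,212) and prongs at x≈279 and 351. The spare stand is on the right (415,220), and a tall band saw stands behind the round stand.

```bash
python3 - <<'E'
from h import *
for n in("top","scene"):
    z=np.load(n+"0.npz"); im,P=z["im"],z["P"]; hsv=cv2.cvtColor(im,cv2.COLOR_RGB2HSV)
    m=(hsv[...,0]<14)&(hsv[...,1]>170)&(hsv[...,2]>90)&(P[...,2]>.16)&(P[...,2]<.24)&(P[...,0]<.6)
    q=P[m]; print(n,"grip",m.sum(),q.min(0).round(3) if len(q) else 0,q.max(0).round(3) if len(q) else 0)
    t=m&(P[...,2]>.207); q=P[t]; 
    if len(q): print(" top",t.sum(),q.mean(0).round(4), cv2.minAreaRect(q[:,:2].astype(np.float32)*1000))
    if n=="top":
        # high thin things per column band
        big=im.copy()[170:275,140:490]; cv2.imwrite("pics/topcrop.png",cv2.resize(big,(800,240),interpolation=cv2.INTER_CUBIC)[:,:,::-1])
    # stand points z .12-.175
    h=(P[...,2]>.13)&(P[...,2]<.19)&(P[...,0]>.25)&(P[...,0]<.6)&(P[...,1]>-.4)&(P[...,1]<.5)
    vis=(h*255).astype(np.uint8); k,l,st,ce=cv2.connectedComponentsWithStats(vis,connectivity=8)
    for i in range(1,k):
        if st[i,4]>15:
            q=P[l==i]; print(st[i].tolist(),q.min(0).round(3),q.max(0).round(3))
E
```

```text
top grip 0 0 0
[367, 160, 131, 11, 767] [ 0.58  -0.316  0.13 ] [ 0.6   -0.049  0.148]
[276, 185, 81, 65, 921] [ 0.416 -0.026  0.131] [0.547 0.138 0.163]
[387, 191, 87, 69, 938] [ 0.396 -0.259  0.134] [ 0.535 -0.09   0.165]
[149, 192, 90, 65, 1243] [0.401 0.214 0.132] [0.532 0.396 0.19 ]
[283, 302, 89, 33, 296] [ 0.25  -0.054  0.132] [0.311 0.119 0.19 ]
scene grip 311 [0.419 0.297 0.16 ] [0.443 0.321 0.219]
 top 169 [0.4299 0.3107 0.2128] ((430.5722961425781, 309.0102844238281), (22.75223731994629, 23.79295539855957), 88.37181854248047)
[274, 121, 74, 63, 614] [ 0.578 -0.319  0.13 ] [ 0.6   -0.038  0.149]
[318, 139, 81, 58, 758] [ 0.393 -0.258  0.13 ] [ 0.533 -0.086  0.163]
[242, 190, 97, 71, 1000] [ 0.413 -0.024  0.131] [0.545 0.141 0.164]
[365, 253, 3, 17, 27] [0.287 0.075 0.171] [0.298 0.097 0.19 ]
[158, 263, 113, 92, 1959] [0.398 0.214 0.13 ] [0.53  0.398 0.19 ]
[363, 271, 17, 28, 320] [0.25  0.111 0.13 ] [0.28  0.123 0.19 ]
```

View pics/topcrop.png

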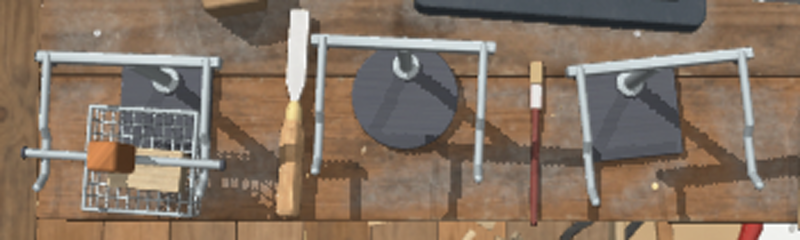

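The crop confirms this. The basket's bar runs nearly along the stand's prongs' y direction, and the round stand is turned slightly. Next I'll fit the stand frames.

```bash
python3 - <<'E'
from h import *
box={"A":(.205,.41),"R":(-.04,.15),"S":(-.27,-.08)}
for n in("top","scene"):
    z=np.load(n+"0.npz"); im,P=z["im"],z["P"]; hsv=cv2.cvtColor(im,cv2.COLOR_RGB2HSV)
    if n=="top":
        m=(hsv[...,0]<14)&(hsv[...,1]>140)&(P[...,2]>.10)&(P[...,2]<.24)&(P[...,0]>.38)&(P[...,0]<.6)&(P[...,1]>.2);q=P[m];print("grip",m.sum(),q.min(0).round(3),q.max(0).round(3)); q=q[q[:,2]>.205];print(len(q),cv2.minAreaRect(q[:,:2].astype(np.float32)*1000) if len(q) else 0)
    for k,(a,b) in box.items():
        g=(P[...,2]>.134)&(P[...,2]<.172)&(P[...,0]>.38)&(P[...,0]<.56)&(P[...,1]>a)&(P[...,1]<b)
        q=P[g]
        # crossbar: back
        lo=q[:,0].max()-.035
        cb=q[(q[:,0]>lo)]
        f=np.polyfit(cb[:,1],cb[:,0],1)
        for _ in range(4):
            r=cb[:,0]-np.polyval(f,cb[:,1]); cb=cb[abs(r-np.median(r))<.007] ; f=np.polyfit(cb[:,1],cb[:,0],1)
        yaw=-np.arctan(f[0]); ex=np.array([np.cos(yaw),np.sin(yaw)]); ey=np.array([-ex[1],ex[0]])
        o=cb[:,:2].mean(0); L=np.c_[(q[:,:2]-o)@ex,(q[:,:2]-o)@ey]
        c=L[abs(L[:,0])<.008,1]; mid=(c.min()+c.max())/2
        print(n,k,"yaw",np.degrees(yaw).round(2),"cb width",(c.max()-c.min()).round(4),"cb mid",(o+mid*ey).round(4),"cbz",cb[:,2].mean().round(4))
        for s in(-1,1):
            p=L[:,0]<-.012; p&=(abs(L[:,1]-mid-s*.072)<.012); l=L[p];zz=q[p,2]
            print("  prong",s,"y",(np.median(l[:,1])-mid).round(4),"slope",np.polyfit(l[:,0],l[:,1],1)[0].round(3),"xmin",l[:,0].min().round(4), "z prof",[(round(x,3),round(float(np.percentile(zz[abs(l[:,0]-x)<.004],80)),3)) for x in np.arange(-.130,-.01,.008) if (abs(l[:,0]-x)<.004).sum()>2])
        if k=="A":
            for lab,w in(("bar ends",abs(abs(L[:,1]-mid)-.084)<.007),("bar mid",(abs(L[:,1]-mid)<.06))):
                e=w&(L[:,0]<-.03); print(lab,[ (q[e&(s*(L[:,1]-mid)>0),:].mean(0).round(4).tolist(),int((e&(s*(L[:,1]-mid)>0)).sum())) for s in(-1,1)], L[e,0].mean())
E
```

```text
grip 241 [0.423 0.292 0.157] [0.446 0.316 0.217]
162 ((434.0483703613281, 303.8599548339844), (23.6350154876709, 23.05031967163086), 89.81979370117188)
top A yaw -1.69 cb width 0.1661 cb mid [0.5237 0.3028] cbz 0.1515
  prong -1 y -0.072 slope -0.001 xmin -0.1205 z prof [(np.float64(-0.122), 0.16), (np.float64(-0.114), 0.161), (np.float64(-0.106), 0.15), (np.float64(-0.098), 0.147), (np.float64(-0.09), 0.154), (np.float64(-0.082), 0.147), (np.float64(-0.074), 0.146), (np.float64(-0.066), 0.153), (np.float64(-0.058), 0.156), (np.float64(-0.05), 0.156), (np.float64(-0.042), 0.155), (np.float64(-0.034), 0.155), (np.float64(-0.026), 0.157), (np.float64(-0.018), 0.156)]
  prong 1 y 0.0714 slope 0.0 xmin -0.1192 z prof [(np.float64(-0.122), 0.161), (np.float64(-0.114), 0.16), (np.float64(-0.106), 0.152), (np.float64(-0.098), 0.147), (np.float64(-0.09), 0.153), (np.float64(-0.082), 0.154), (np.float64(-0.074), 0.145), (np.float64(-0.066), 0.153), (np.float64(-0.058), 0.156), (np.float64(-0.05), 0.155), (np.float64(-0.042), 0.156), (np.float64(-0.034), 0.155), (np.float64(-0.026), 0.156), (n
[... 4436 characters left out ...]
0.082), 0.147), (np.float64(-0.074), 0.147), (np.float64(-0.066), 0.151), (np.float64(-0.058), 0.155), (np.float64(-0.05), 0.157), (np.float64(-0.042), 0.156), (np.float64(-0.034), 0.155), (np.float64(-0.026), 0.155), (np.float64(-0.018), 0.155)]
  prong 1 y 0.071 slope 0.018 xmin -0.1189 z prof [(np.float64(-0.122), 0.162), (np.float64(-0.114), 0.159), (np.float64(-0.106), 0.15), (np.float64(-0.098), 0.147), (np.float64(-0.09), 0.146), (np.float64(-0.082), 0.147), (np.float64(-0.074), 0.146), (np.float64(-0.066), 0.154), (np.float64(-0.058), 0.156), (np.float64(-0.05), 0.156), (np.float64(-0.042), 0.157), (np.float64(-0.034), 0.156), (np.float64(-0.026), 0.156), (np.float64(-0.018), 0.158)]
```

Units first: shifts go in shares of 60 cm and turns go in shares of pi rad. So -0.03 m is -0.05, -0.02 m is -0.0333, 0.107 rad is 0.0341.

```bash
python3 - <<'E'
from h import *
P=np.load("top0.npz")["P"]
g=(P[...,2]>.17)&(P[...,0]>.3)&(P[...,1]<.5)&(P[...,1]>-.6)
for a in np.arange(-.6,.5,.1):
    q=P[g&(P[...,1]>a)&(P[...,1]<a+.1)]
    if len(q): i=q[:,0].argmin(); print(round(a,1),"front x",q[i].round(3),"maxz",q[:,2].max().round(3))
E
```

```text
-0.6 front x [ 0.493 -0.503  0.171] maxz 0.305
-0.5 front x [ 0.493 -0.497  0.171] maxz 0.424
-0.4 front x [ 0.617 -0.4    0.196] maxz 0.427
-0.3 front x [ 0.617 -0.203  0.345] maxz 0.428
-0.2 front x [ 0.3   -0.102  0.67 ] maxz 0.673
-0.1 front x [ 0.3   -0.041  0.706] maxz 0.707
-0.0 front x [0.3   0.006 0.671] maxz 1.079
0.1 front x [0.728 0.125 0.297] maxz 0.369
0.2 front x [0.421 0.299 0.207] maxz 0.383
0.3 front x [0.421 0.301 0.207] maxz 0.217
```

inch_along(ticks=[{"sx":0.0167,"sz":-0.0333,"wz":0.0341,"finger_gap":0.085},{"sx":0.0333,"sz":-0.0333,"wz":0.0341,"finger_gap":0.085},{"sx":0.0333,"sz":-0.0333,"wz":0.0337,"finger_gap":0.085},{"sx":0.0333,"sy":-0.05,"finger_gap":0.085},{"sx":0.0333,"sy":-0.05,"finger_gap":0.085},{"sx":0.0333,"sy":-0.05,"finger_gap":0.085},{"sx":0.0333,"sy":-0.05,"finger_gap":0.085},{"sx":0.0333,"sy":-0.05,"finger_gap":0.085},{"sx":0.0333,"sy":-0.05,"finger_gap":0.085},{"sx":0.0333,"sy":-0.05,"finger_gap":0.085}])

```text
time: 0.93
position: [0.3494, -0.347, 0.3021]
tcp_rot: [1.0, -0.031, -0.0, -0.0]
wrist_force: [0.7, -0.7, -0.9]
finger_gap: 0.085
grasp_force: 0.0
```

Scaled: -0.033 m is -0.055, 0.004 m is 0.0067.

inch_along(ticks=[{"sx":0.0067,"sy":-0.055,"finger_gap":0.085},{"sx":0.0067,"sy":-0.055,"finger_gap":0.085},{"sx":0.0067,"sy":-0.055,"finger_gap":0.085},{"sx":0.0067,"sy":-0.055,"finger_gap":0.085},{"sx":0.0067,"sy":-0.055,"finger_gap":0.085},{"sx":0.0033,"sy":-0.055,"finger_gap":0.085},{"sx":0.0033,"sy":-0.055,"finger_gap":0.085},{"sx":0.0033,"sy":-0.055,"finger_gap":0.085},{"sx":0.0033,"sy":-0.055,"finger_gap":0.085},{"sx":0.0033,"sy":-0.055,"finger_gap":0.085}], quiet=true)

```text
ok
```

inch_along(ticks=[{"sx":0.0033,"sy":-0.055,"finger_gap":0.085},{"sx":0.0033,"sy":-0.055,"finger_gap":0.085},{"sx":0.0033,"sy":-0.055,"finger_gap":0.085},{"sx":0.0033,"sy":-0.055,"finger_gap":0.085},{"sx":0.0033,"sy":-0.055,"finger_gap":0.085},{"sx":0.0017,"sy":-0.055,"finger_gap":0.085},{"sx":0.0017,"sy":-0.055,"finger_gap":0.085},{"sx":0.0017,"sy":-0.055,"finger_gap":0.085},{"sy":-0.0533,"finger_gap":0.085},{"finger_gap":0.085}])

```text
time: 2.6
position: [0.4302, 0.2776, 0.3014]
tcp_rot: [1.0, -0.03, -0.001, -0.0]
wrist_force: [0.3, 0.3, 0.3]
finger_gap: 0.0848
grasp_force: 0.0
```

```bash
python3 - <<'E'
from h import *
s=bot.get_state(); im,d,c=cam("wrist"); print(np.round(s["joint_positions"],2),c["hand_eye"],{k:c[k] for k in("fx","cx","cy")})
np.savez("w1.npz",im=im,d=d,pos=s["position"],q=s["tcp_rot"]); cv2.imwrite("pics/w1.png",im[:,:,::-1])
E
```

```text
[0.42 0.01 1.48 0.   1.66 2.05] [[ 1.80480757e-05 -9.63949711e-01 -2.66084489e-01  6.69879315e-02]
 [ 1.00000000e+00  1.66762643e-05  7.41492120e-06 -1.21325581e-05]
 [-2.71031589e-06 -2.66084489e-01  9.63949711e-01 -1.31868388e-01]
 [ 0.00000000e+00  0.00000000e+00  0.00000000e+00  1.00000000e+00]] {'fx': 371.64829954431775, 'cx': 322.1863148318164, 'cy': 241.2877821489466}
```

View pics/w1.png

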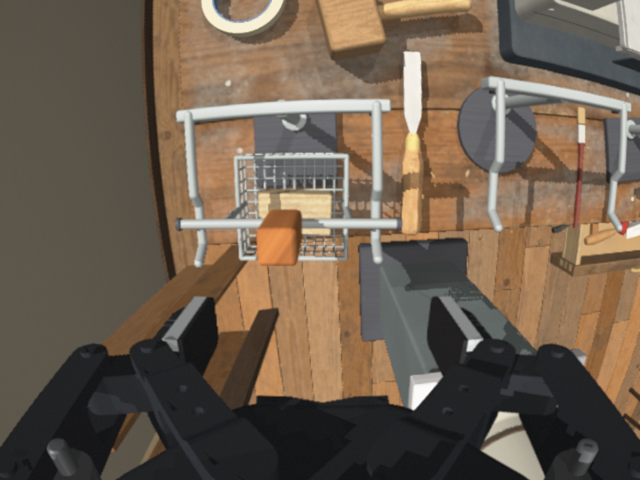

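The wrist view shows the orange grip at about (280,235), its top at ~(278,252), with the bar level at v≈224. I'll localise the grip in this view.

```bash
cat >> h.py <<'E'
from scipy.spatial.transform import Rotation as R
def wp(d,c,pos,q):
    v,u=np.mgrid[0:480,0:640]; x=(u-c["cx"])/c["fx"]; y=(v-c["cy"])/c["fy"]; r=np.hypot(x,y)+1e-9
    p=np.stack([np.tan(r)*x/r*d,np.tan(r)*y/r*d,d],-1)
    T=np.array(c["hand_eye"]); p=p@T[:3,:3].T+T[:3,3]
    return R.from_quat(q).apply(p.reshape(-1,3)).reshape(p.shape)+pos
E
python3 - <<'E'
from h import *
z=np.load("w1.npz"); P=wp(z["d"],bot.camera_info("wrist"),z["pos"],z["q"]); hsv=cv2.cvtColor(z["im"],cv2.COLOR_RGB2HSV)
m=(hsv[...,0]<14)&(hsv[...,1]>140)&(P[...,2]>.15)&(P[...,2]<.23)&(abs(P[...,1]-.3)<.03); q=P[m]; t=q[q[:,2]>.208]
print(m.sum(),q.min(0),q.max(0),"top",t.min(0),t.max(0),cv2.minAreaRect(t[:,:2].astype(np.float32)*1000))
b=(P[...,2]>.143)&(P[...,2]<.16)&(P[...,0]>.41)&(P[...,0]<.45)&(P[...,1]>.2)&(P[...,1]<.41)
for s,w in(("R",P[...,1]<.229),("L",P[...,1]>.389)):
    q=P[b&w]; print(s,len(q),q.mean(0) if len(q) else 0,q.min(0),q.max(0))
s=bot.get_state();print(s["position"],R.from_quat(s["tcp_rot"]).as_matrix().round(4))
E
```

```text
2155 [0.42152228 0.29237265 0.16114704] [0.44884748 0.31910991 0.21592196] top [0.42152228 0.29318723 0.2080251 ] [0.44773132 0.31910991 0.21592196] ((434.6500549316406, 306.2889404296875), (25.686927795410156, 25.32988739013672), 86.94489288330078)
R 189 [0.43082586 0.22181631 0.15346885] [0.42487293 0.21546355 0.14821491] [0.43523395 0.22879438 0.15630848]
L 109 [0.44128143 0.39328036 0.15350123] [0.4356128  0.38900907 0.14808936] [0.44594171 0.39750388 0.15666326]
[0.43021621 0.27556989 0.30148303] [[ 9.983e-01 -5.900e-02 -1.500e-03]
 [-5.900e-02 -9.983e-01 -3.000e-04]
 [-1.500e-03  4.000e-04 -1.000e+00]]
```

Scaled: 0.024 m is 0.04, -0.016 m is -0.0267.

inch_along(ticks=[{"sx":0.0025,"sy":-0.0267,"finger_gap":0.085},{"sx":0.0017,"sy":-0.025,"finger_gap":0.085},{"finger_gap":0.085},{"finger_gap":0.085},{"sz":0.04,"finger_gap":0.085},{"sz":0.04,"finger_gap":0.085}])

```text
time: 3.15
position: [0.4355, 0.3038, 0.2547]
tcp_rot: [1.0, -0.031, 0.001, -0.001]
wrist_force: [0.9, 0.2, -0.6]
finger_gap: 0.0849
grasp_force: 0.0
```

Scaled: 0.018 m is 0.03, -0.001 m is -0.0017.

inch_along(ticks=[{"sx":-0.0017,"sy":-0.0033,"sz":0.03,"finger_gap":0.085},{"sz":0.03,"finger_gap":0.085},{"sz":0.03,"finger_gap":0.085},{"sz":0.0267,"finger_gap":0.085},{"finger_gap":0.085},{"finger_gap":0.085}])

```text
time: 3.65
position: [0.4341, 0.3057, 0.1844]
tcp_rot: [1.0, -0.031, -0.0, 0.0]
wrist_force: [0.6, 0.2, 0.4]
finger_gap: 0.0852
grasp_force: 0.0
```

```bash
python3 - <<'E'
from h import *
s=bot.get_state(); im,d,c=cam("wrist"); P=wp(d,c,s["position"],s["tcp_rot"]); hsv=cv2.cvtColor(im,cv2.COLOR_RGB2HSV)
m=(hsv[...,0]<14)&(hsv[...,1]>140)&(P[...,2]>.15)&(P[...,2]<.23)&(abs(P[...,1]-.3)<.03); q=P[m]; t=q[q[:,2]>.208]
print(s["position"],m.sum(),"top",t.min(0),t.max(0)); cv2.imwrite("pics/w2.png",im[:,:,::-1])
E
```

```text
[0.43407766 0.30565208 0.18441918] 8346 top [0.42114661 0.29292106 0.20801445] [0.4478825  0.31953353 0.21594707]
```

View pics/w2.png

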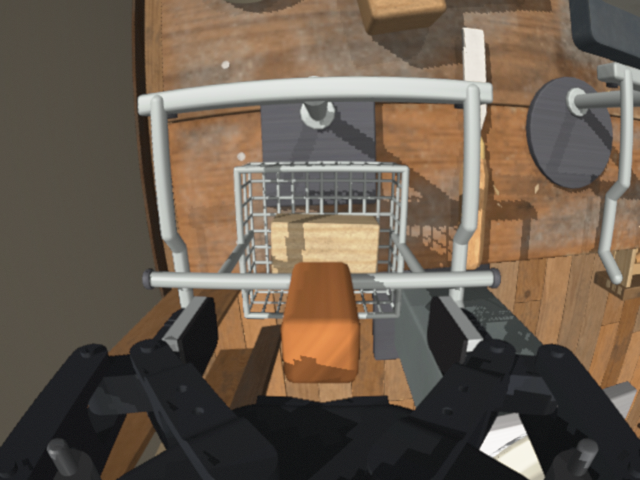

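The grip at (320,320) sits centred between the pads at (190,330) and (455,330), so I'll close.

inch_along(ticks=[{"finger_gap":0.015},{"finger_gap":0.015},{"finger_gap":0.015},{"finger_gap":0.015},{"finger_gap":0.015},{"finger_gap":0.015},{"finger_gap":0.015},{"finger_gap":0.015}], clamp_n=70)

```text
time: 4.37
position: [0.4343, 0.3065, 0.1846]
tcp_rot: [1.0, -0.031, 0.0, -0.0]
wrist_force: [0.3, 1.8, 5.0]
finger_gap: 0.0251
grasp_force: 68.5
```

Scaled: -0.018 m is -0.03, -0.016 m is -0.0267.

inch_along(ticks=[{"sz":-0.0083,"finger_gap":0.015},{"sz":-0.0167,"finger_gap":0.015},{"sz":-0.0233,"finger_gap":0.015},{"sz":-0.0267,"finger_gap":0.015},{"sz":-0.03,"finger_gap":0.015},{"sz":-0.03,"finger_gap":0.015},{"sz":-0.0267,"finger_gap":0.015},{"sz":-0.0217,"finger_gap":0.015},{"sz":-0.0167,"finger_gap":0.015},{"sz":-0.0083,"finger_gap":0.015}])

```text
time: 5.2
position: [0.4343, 0.3063, 0.3111]
tcp_rot: [1.0, -0.031, 0.001, -0.0]
wrist_force: [0.4, -0.7, -2.8]
finger_gap: 0.0256
grasp_force: 69.0
```

```bash
python3 - <<'E'
from h import *
s=bot.get_state(); im,d,c=cam("wrist"); P=wp(d,c,s["position"],s["tcp_rot"]); np.savez("w3.npz",im=im,P=P)
cv2.imwrite("pics/w3.png",im[:,:,::-1]); z0=s["position"][2]-.1844
b=(abs(P[...,2]-.153-z0)<.008)&(abs(P[...,0]-.435)<.025)
for w in(P[...,1]<.24,P[...,1]>.375):
    q=P[b&w&(P[...,1]>.2)&(P[...,1]<.41)]; print(len(q),q.mean(0).round(4))
print(s["position"],s["wrist_force"],s["ft_torque"])
E
```

```text
763 [0.4318 0.2273 0.2791]
655 [0.4414 0.3865 0.2794]
[0.43428023 0.3063259  0.31105887] [ 0.42992573 -0.73672968 -2.80594164] [0.02329766 0.00159638 0.02638822]
```

View pics/w3.png

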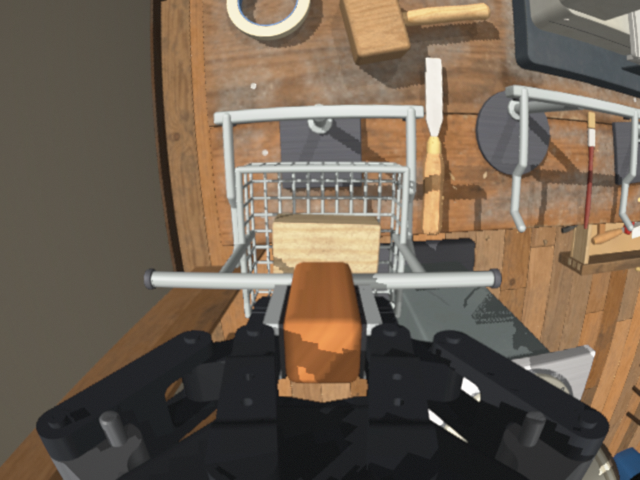

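Scaled: 0.024 m is 0.04, 0.022 m is 0.0367, -0.004 rad is -0.0013.

inch_along(ticks=[{"sx":0.0017,"sy":0.01,"finger_gap":0.015},{"sx":0.0033,"sy":0.02,"finger_gap":0.015},{"sx":0.0033,"sy":0.03,"finger_gap":0.015},{"sx":0.005,"sy":0.0367,"wz":-0.0013,"finger_gap":0.015},{"sx":0.005,"sy":0.04,"wz":-0.0013,"finger_gap":0.015},{"sx":0.005,"sy":0.04,"wz":-0.0013,"finger_gap":0.015},{"sx":0.005,"sy":0.04,"wz":-0.0013,"finger_gap":0.015},{"sx":0.005,"sy":0.04,"finger_gap":0.015},{"sx":0.0033,"sy":0.0367,"finger_gap":0.015},{"sx":0.0033,"sy":0.0333,"finger_gap":0.015}])

```text
time: 6.08
position: [0.447, 0.1071, 0.3085]
tcp_rot: [1.0, -0.023, -0.001, 0.0]
wrist_force: [1.0, 0.9, -3.6]
finger_gap: 0.0255
grasp_force: 69.2
```

inch_along(ticks=[{"sx":0.0033,"sy":0.03,"finger_gap":0.015},{"sx":0.0017,"sy":0.0233,"finger_gap":0.015},{"sx":0.0017,"sy":0.0167,"finger_gap":0.015},{"sy":0.01,"finger_gap":0.015},{"finger_gap":0.015},{"finger_gap":0.015}])

```text
time: 6.58
position: [0.4492, 0.0612, 0.3091]
tcp_rot: [1.0, -0.023, -0.0, -0.0]
wrist_force: [-0.3, -0.6, -2.7]
finger_gap: 0.0255
grasp_force: 69.2
```

```bash
cat > m.py <<'E'
from h import *
import sys
n=sys.argv[1]; s=bot.get_state(); im,d,c=cam("wrist"); P=wp(d,c,s["position"],s["tcp_rot"]); np.savez(n+".npz",im=im,P=P); cv2.imwrite(f"pics/{n}.png",im[:,:,::-1])
p=s["position"]; zb=p[2]-.0315; L=P-p
b=(abs(P[...,2]-zb)<.008)&(abs(L[...,0])<.025)&(abs(L[...,1])<.1)&(abs(L[...,1])>.065)
e=[P[b&w].mean(0) for w in(L[...,1]<0,L[...,1]>0)]; v=e[1]-e[0]
print("tcp",p.round(4),"bar mid",((e[0]+e[1])/2).round(4),"yaw",np.degrees(-np.arctan2(v[0],v[1])).round(2),"tilt",v[2].round(4))
# round stand
for s_ in(-1,1):
    y0=.061+s_*.072
    q=P[(abs(P[...,1]-y0)<.013)&(P[...,2]>.135)&(P[...,2]<.17)&(P[...,0]<.525)&(P[...,0]>.40)]
    if len(q)<20: print(s_,len(q)); continue
    f=np.polyfit(q[:,0],q[:,1],1); print("prong",s_,len(q),"y at .447",np.polyval(f,.447).round(4),"slope deg",np.degrees(f[0]).round(2),"xmin",q[:,0].min().round(4),"tip",q[q[:,0]<q[:,0].min()+.006].mean(0).round(4), "flat x", np.percentile(q[q[:,2]<.149,0],[3,97]).round(4) if (q[:,2]<.149).sum()>5 else 0)
cb=P[(P[...,0]>.515)&(P[...,0]<.56)&(P[...,1]>-.02)&(P[...,1]<.135)&(P[...,2]>.14)&(P[...,2]<.17)]
if len(cb)>50:
    f=np.polyfit(cb[:,1],cb[:,0],1); print("cb yaw",-np.degrees(np.arctan(f[0])).round(2),"x at .061",np.polyval(f,.0575).round(4))
E
python3 m.py w4
```

```text
tcp [0.4492 0.0612 0.3091] bar mid [0.4515 0.0612 0.2773] yaw -2.58 tilt 0.0002
prong -1 1046 y at .447 -0.0118 slope deg -1.41 xmin 0.4226 tip [ 0.4262 -0.0122  0.1529] flat x [0.4298 0.4633]
prong 1 804 y at .447 0.1336 slope deg -3.88 xmin 0.4217 tip [0.423  0.1309 0.1599] flat x [0.4364 0.4701]
cb yaw -1.46 x at .061 0.5367
```

View pics/w4.png

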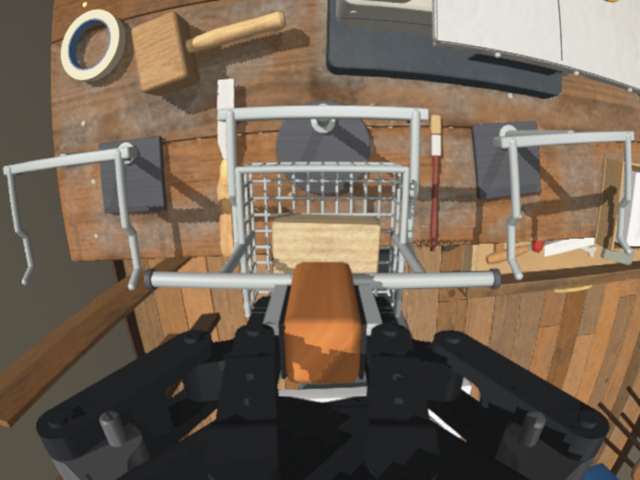

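The basket is level, with the blank at (325,245), and sits over the round stand with a prong on each side at (240,200) and (412,200). The flats are centred at x≈0.450 and yaw −2.6°, so the bar needs to go back 1.5 mm in x. Then I'll lower it.

Scaled: 0.018 m is 0.03, 0.016 m is 0.0267.

inch_along(ticks=[{"sx":-0.0017,"sz":0.01,"finger_gap":0.015},{"sx":-0.001,"sz":0.02,"finger_gap":0.015},{"sz":0.0267,"finger_gap":0.015},{"sz":0.03,"finger_gap":0.015},{"sz":0.03,"finger_gap":0.015},{"sz":0.0233,"finger_gap":0.015},{"sz":0.0167,"finger_gap":0.015},{"sz":0.01,"finger_gap":0.015},{"finger_gap":0.015},{"finger_gap":0.015}])

```text
time: 7.47
position: [0.4478, 0.0614, 0.2095]
tcp_rot: [1.0, -0.023, 0.0, -0.0]
wrist_force: [0.2, 0.7, -2.9]
finger_gap: 0.0254
grasp_force: 69.2
```

```bash
python3 m.py w5
```

```text
tcp [0.4478 0.0614 0.2095] bar mid [0.4501 0.0614 0.1777] yaw -2.53 tilt 0.0002
prong -1 2624 y at .447 -0.0103 slope deg -2.5 xmin 0.4152 tip [ 0.419  -0.0091  0.1606] flat x [0.4284 0.4661]
prong 1 2427 y at .447 0.1315 slope deg -2.49 xmin 0.4215 tip [0.4252 0.1325 0.1606] flat x [0.4341 0.4721]
cb yaw -1.54 x at .061 0.5367
```

Scaled: 0.008 m is 0.0133, 0.006 m is 0.01.

inch_along(ticks=[{"sz":0.0133,"finger_gap":0.015},{"sz":0.01,"finger_gap":0.015},{"sz":0.0067,"finger_gap":0.015},{"sz":0.005,"finger_gap":0.015},{"sz":0.0033,"finger_gap":0.015},{"sz":0.0017,"finger_gap":0.015},{"finger_gap":0.015},{"finger_gap":0.015}])

```text
time: 8.18
position: [0.4478, 0.0612, 0.1855]
tcp_rot: [1.0, -0.023, 0.0, -0.0]
wrist_force: [0.7, 0.6, -2.8]
finger_gap: 0.0252
grasp_force: 69.3
```

Scaled: 0.001 m is 0.0017, 0.0005 m is 0.0008.

inch_along(ticks=[{"sz":0.0017,"finger_gap":0.015},{"finger_gap":0.015},{"sz":0.0008,"finger_gap":0.015},{"finger_gap":0.015}])

```text
time: 8.52
position: [0.448, 0.0612, 0.1845]
tcp_rot: [1.0, -0.023, 0.001, -0.0]
wrist_force: [-2.9, 0.1, 6.8]
finger_gap: 0.0252
grasp_force: 70.9
```

inch_along(ticks=[{"sz":0.0008,"finger_gap":0.015},{"finger_gap":0.015}])

```text
time: 8.68
position: [0.4481, 0.0612, 0.1844]
tcp_rot: [1.0, -0.023, 0.001, -0.0]
wrist_force: [-3.8, -0.4, 12.9]
finger_gap: 0.0255
grasp_force: 71.6
```

```bash
python3 m.py w6
```

```text
tcp [0.4481 0.0612 0.1844] bar mid [0.4483 0.061  0.1507] yaw -1.15 tilt -0.0
prong -1 3916 y at .447 -0.0103 slope deg -2.3 xmin 0.4188 tip [ 0.4226 -0.0094  0.1571] flat x [0.4284 0.4663]
prong 1 3717 y at .447 0.1319 slope deg -2.93 xmin 0.4266 tip [0.4299 0.1322 0.1555] flat x [0.4345 0.4727]
cb yaw -1.6 x at .061 0.5366
```

View pics/w6.png

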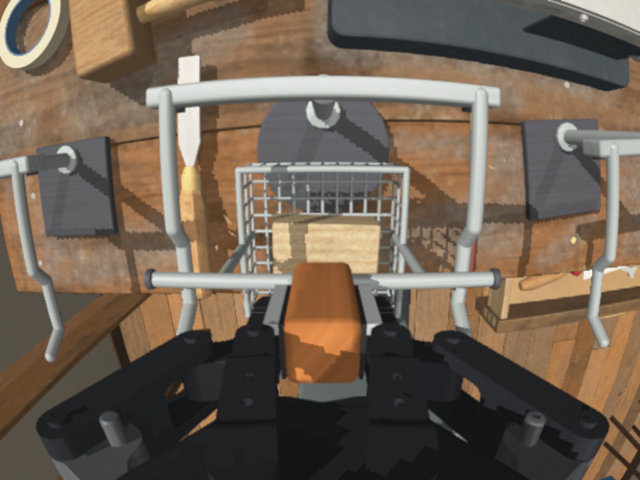

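The bar lies across both prongs at (178,280) and (465,280), behind the upturned tips and in front of the step. It is at the same height as on the first stand. I'll relax the press slightly, open, and withdraw straight up.

Scaled: -0.0006 m is -0.001.

inch_along(ticks=[{"sz":-0.001,"finger_gap":0.015},{"finger_gap":0.028},{"finger_gap":0.034},{"finger_gap":0.045},{"finger_gap":0.065},{"finger_gap":0.085},{"finger_gap":0.085},{"finger_gap":0.085},{"finger_gap":0.085},{"finger_gap":0.085}], clamp_n=25)

```text
time: 9.57
position: [0.4477, 0.0612, 0.1839]
tcp_rot: [1.0, -0.023, -0.0, -0.0]
wrist_force: [0.0, 0.4, 0.4]
finger_gap: 0.0849
grasp_force: 0.0
```

Scaled: -0.02 m is -0.0333, -0.018 m is -0.03.

inch_along(ticks=[{"sz":-0.01,"finger_gap":0.085},{"sz":-0.02,"finger_gap":0.085},{"sz":-0.03,"finger_gap":0.085},{"sz":-0.0333,"finger_gap":0.085},{"sz":-0.0333,"finger_gap":0.085},{"sz":-0.0333,"finger_gap":0.085},{"sz":-0.025,"finger_gap":0.085},{"sz":-0.0167,"finger_gap":0.085},{"finger_gap":0.085},{"finger_gap":0.085}])

```text
time: 10.4
position: [0.4478, 0.0612, 0.3048]
tcp_rot: [1.0, -0.023, 0.0, -0.0]
wrist_force: [-0.1, -0.1, 0.7]
finger_gap: 0.0852
grasp_force: 0.0
```

```bash
python3 - <<'E'
from h import *
im,d,c=cam("scene"); cv2.imwrite("pics/s7.png",cv2.resize(im[130:330,180:420],(720,600),interpolation=cv2.INTER_CUBIC)[:,:,::-1])
s=bot.get_state(); im,d,c=cam("wrist"); P=wp(d,c,s["position"],s["tcp_rot"])
b=(abs(P[...,2]-.153)<.006)&(abs(P[...,0]-.45)<.02)
for w in((-.032,-.02),(.142,.154)):
    q=P[b&(P[...,1]>w[0])&(P[...,1]<w[1])]; print(len(q),q.mean(0).round(4))
E
```

```text
134 [ 0.4463 -0.0251  0.1535]
140 [0.4538 0.1475 0.1535]
```

View pics/s7.png

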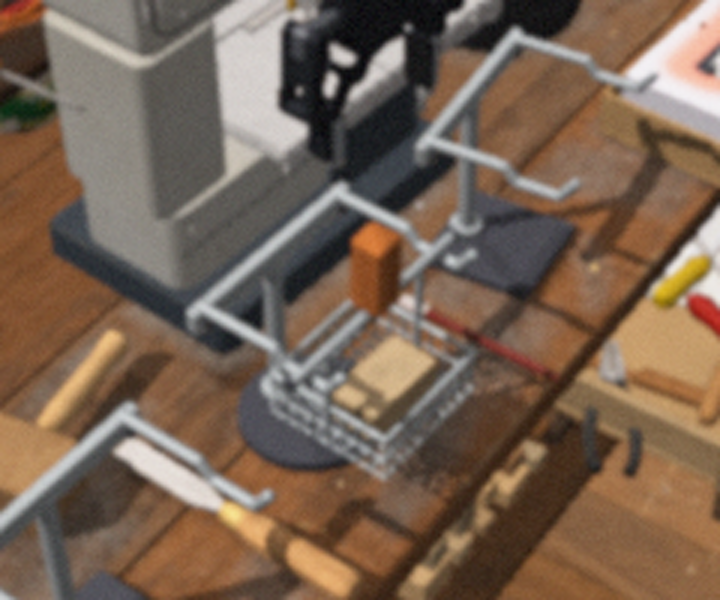

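The basket hangs on the round stand. Both bar ends read z = 0.1535, the blank is still in it at (390,370), and the gripper is clear, so I'm handing in.

```bash
python3 -c "
from rig import bot
print(bot.job_done())"
```

```text
the job is handed in; nothing more can be done
None
```

The basket now hangs level between the two prongs of the round-footed stand, with its bar behind both upturned tips and the blank still in it; the gripper is clear, and I handed the job in at about 10.5 s.

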